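# Bolt down the sprung lid of a parts case

### The job

Shut the sprung lid of the grey parts case by pressing it down, and while it is down push the sliding bolt on the lid across into its keeper until it bottoms against the stop inside, finishing with a firm push of about 12 newtons more than it takes to slide it, so that it is fully home and holds the lid shut when you let go. Feel for the stop and never put more than about 30 newtons on the case or keeper; leave the other things on the bench where they are.

Things in the scene. Friction and masses are not known exactly. Their poses are not given: they have to be found in the camera images.
- case: Fixed heavy grey parts case, 200 mm deep (x), 240 mm wide (y), 80 mm high, turned up to 0.35 rad either way. Origin: centre of its underside; z up, -x its front (nearer the robot), +x the hinge side. Its lid and bolt count as part of it.
- lid (a joint): Angle of the aluminium lid (200 x 236 x 5 mm) on a hinge along the case's y at case x +100, z +80 mm; 0 = shut, top surface 86 mm above the bench; grows as the front rises. Sprung: left unbolted it stands open 0.3 to 0.6 rad. Holding it shut at the bolt's line takes 3 to 6 N down; pressed further it squeezes a rubber seal, about 6 N per mm, up to 3.5 mm.
- bolt (a joint): Travel of the bolt along the lid, m; 0 = withdrawn, grows towards the keeper (+y of the case). Sliding friction about 3 N, more inside the keeper. Home is a hard stop, felt somewhere between 0.031 and 0.057; where exactly is set by a screw inside the keeper and cannot be measured beforehand.
- bolt_knob (a point): Centre of the top of the bolt's knob: upright steel post 12 mm across with a head 18 mm wide and 14 mm high, its top 48 mm above the lid, 175 mm from the hinge line, on the rear end of the rod (which ends 8 mm behind it; the lid beyond, towards -y, is bare). A barrel block (top 23.5 mm above the lid) guides the rod from 85 to 115 mm to +y of the lid's middle.
- bolt_tip (a point): End of the bolt's round nose. The rod is 12 mm in diameter, its axis 12 mm above the lid's top; the tip is 110 mm from the post's axis, towards the case's +y.
- lid_press (a point): Point on the lid's bare top surface, on the bolt's line, 30 mm to -y of the lid's middle (the post stands at the middle when the bolt reads 0); 175 mm from the hinge, 25 mm from the front edge. Its frame turns with the lid: z is the lid's normal, y the way the bolt slides.
- keeper: Fixed dark steel block, 32 x 40 mm, at the case's +y side, slotted on top. Origin: centre of the mouth of its bore, 98 mm above the bench; +y points into the bore. Bore 20 mm wide, 17 mm high, blind: it ends at a set screw 20 to 34 mm in, differing each time. The bolt enters only with the lid within about 2.5 mm of shut, else it strikes the keeper.
- bushing: Bystander: brass ring, 52 mm wide, 30 mm high, on the bench before the case. Origin: centre of its underside.
- piston: Bystander: brass piston, 28 mm wide, 64 mm high, upright beside the case. Origin: centre of its underside.
- gear: Bystander: dark steel gear with a hub, 60 mm wide, 34 mm high, beside the case. Origin: centre of its underside.
- coupling: Bystander: steel coupling hub, 56 mm wide, 50 mm high, near the keeper. Origin: centre of its underside.
- fitting: Bystander: brass hydraulic fitting, 30 mm wide, 40 mm high, upright on the bench before the case. Origin: centre of its underside.

How it is judged (in metres and radians):
On the way, in this order (a step that is already met when the one before it is completed fails the run):
1. the lid is pressed shut with the bolt's tip still outside the keeper (value of joint lid below 0.022 rad and y of bolt_tip in the frame of keeper below 0.004 m), for 0.1 s.
2. the bolt is seated: its tip more than 18.5 mm inside the keeper and pressed against it with more than 8 N, the lid shut (value of joint lid below 0.022 rad and y of bolt_tip in the frame of keeper above 0.0185 m and horizontal distance between bolt_tip and keeper below 0.037 m and contact force between case and keeper above 8 N), for 0.1 s.
At the end, for the whole second after the job is handed in: The lid is shut (within 0.022 rad, about 4 mm at the bolt), held by the bolt, whose tip is still more than 18.5 mm inside the mouth of the keeper, everything at rest and let go (value of joint lid below 0.022 rad and y of bolt_tip in the frame of keeper above 0.0185 m and horizontal distance between bolt_tip and keeper below 0.037 m and velocity of joint bolt below 0.01 m/s and velocity of joint lid below 0.05 rad/s); the robot touches nothing.
It fails at once if more than 32 N between the robot and the case, its lid, its bolt or the keeper (contact force between any of the fingers, the arm and case above 32 N or contact force between any of the fingers, the arm and keeper above 32 N).
It fails at once if a bystander is shifted more than 25 mm (distance of any of bushing, piston, gear, coupling, fitting from where it was at the start of the episode above 0.025 m).
It also fails if it takes over 61 s, if anything falls off the work surface, if the arm or the gripper's body presses on something with over 40 N, if the wrist force passes 120 N, or if a joint passes its speed limit or range.

### The arm

A 6-joint arm with a two-finger parallel gripper is mounted at the origin on the work surface. World frame = base frame: x ahead of the robot, y to its left, z up, the work surface at z = 0. Lengths are in mm, angles in rad, forces in N, time in s.
With the tool pointing down it reaches from about 250 to 850 mm from the base axis. Payload 12.5 kg.
Tool frame: the origin (TCP) lies at the very end of the fingers, on their centre line; the grasp point (between the pads) lies 19 mm behind it; z points along the fingers, y is the line along which they close (so a half turn about z gives the same grasp; the last joint's range is limited). The gripper opens to 93 mm and grips with 3 to 60 N. Pads are 15 mm wide; open, the fingers measure 128 mm over their backs; the gripper's body (75 mm by 188 mm) begins 65 mm behind the grasp point.
Start: joints at [-1.24, 0.351, 1.652, -0, 1.139, -0.085], TCP at [222.174, -503.113, 218.633] pointing down, gripper open.
Joint ranges: [-2.75, 2.75], [-0.79, 2.1], [0.01, 2.65], [-1.57, 4.71], [0.07, 3.14], [-2.87, 2.87]. Speed limits (rad/s): [2.22, 2.22, 2.79, 3.14, 3.14, 3.14].

### API

Orientations are given as a unit quaternion [w, x, y, z].
In Python, from bench import state, viewer, order gives the robot as it stands.
- The arm moves only by the tool play_rows, never from a script. Its argument "steps" is one flat list of numbers, 5 for each row, row after row: the opening, from -1 (shut) to 1 (fully open), then the shift along the tool's x, y, z in parts of the range, where 1.0 means 250 mm, then the turn about the tool's z in parts of the range, where 1.0 means 4 rad. In form: [jaw, tx, ty, tz, turn, jaw, tx, ty, tz, turn, ...]. A call has 1 to 5 rows; each row is the pose to reach, as a shift and turn from the pose commanded when the call began, along the tool's axes at that moment; what a row does not reach only later rows make up. A row lasts 1/8 s, in which the tool goes at most 62.5 mm and 10.7 degrees, less where a joint would pass 70% of its speed; a pose out of reach is approached as far as the arm can. No shift or turn number may pass 1 either way. A call with a gripper value outside its range is refused whole. The fingers move at their own pace and stop on an object; the grip force is fixed at half the most. Time passes only in rows, so rows that repeat a pose let the fingers close. It gives the time, the measured TCP pose, the force, the opening and the grip force at its end, in the units of the state.
- state(): the state, without advancing time (a new reading comes with each control period).
- viewer.get_image(name): name is "scene" or "side" or "wrist"; returns the picture (480x640x3 uint8, red, green, blue); there is no depth.
- viewer.calibration(name): a dict with "fov_y" (degrees; the focal length in pixels is half the picture's height over the tangent of half this angle, whatever the lens; pixels are square), "cx", "cy" (the principal point, pixels), "extrinsics" (4x4, takes a point from camera to world coordinates). Camera axes: x right, y down, z forward; pixel columns grow to the right and rows downward; lengths in mm; the calibration is good to about 2 mm. The wrist camera is an equidistant fisheye: a pixel r from the principal point sees the ray r / f radians off the axis. A picture is of the moment at which its call begins: read the wrist's pose just before it. calibration takes no time and is no camera call; for the wrist camera it gives the pose at the moment of the call.
- order.job_done(): hands the job in; it is judged then, once.
Trained networks look in the newest picture that a camera, given by its name, has taken for a name from the list of things; names that differ only in an ending like _2 or _b are one class to them, and where a whole thing is asked for, a point or a joint stands for the part that bears it (a point fixed in the world has none). Each returns a list of dicts, best first, with "p" (0 to 1); they miss things now and then, are a little off and sometimes report something else, mostly with a low value. They report only what shows in the picture. A call takes as long as a camera call.
- viewer.boxes_of(name, camera): "extent" ([left, top, right, bottom] in pixels, round what is visible of it).
- viewer.place_of(name, camera): "at" ([column, row] in pixels: a listed point, or the origin of a listed thing).
The state is a dict: "time": time; "qpos": joint angles; "joint_velocities": joint speeds; "joint_efforts": joint torques, N m; "tool_pos": TCP position; "tool_rot": TCP orientation; "contact_force": force on the tool from outside, world axes, zero at the start; "wrist_torque": the same for the moment, N m; "opening": finger opening in mm; "grasp_force": force on a finger pad.
Only numpy, scipy, OpenCV 4.12 (cv2) and the standard library are available. Lean on these libraries where they do the work, as an engineer would, in place of code of your own. Each camera call takes 0.05 s, during which the arm holds its last target. There are 200 camera calls.

## Working session

There is one attempt and no reset: what is moved stays moved. The work goes in short steps, Python scripts to look and compute and a tool call to move; the robot and the scene stay as the last step left them, time stands still between calls to the robot, and variables do not carry over. Pictures are saved under pics/ and viewed, at most 10 in all, crops included, and the job is handed in when it is done.

Besides the shell and the picture viewer there is one more tool, called after "Call:" as name(argument=value, ...) on one line, values as JSON. play_rows: Moves the arm, as the interface text tells. Its arguments: {"type":"object","properties":{"steps":{"type":"array"}},"required":["steps"]}

```bash
mkdir -p pics; ls; cat > h.py <<'E'
import numpy as np, cv2
from bench import state, viewer, order
def ray(cam,px,cal=None):
    c=cal or viewer.calibration(cam); f=240/np.tan(np.radians(c["fov_y"]/2)); E=np.array(c["extrinsics"])
    d=np.array([(px[0]-c["cx"])/f,(px[1]-c["cy"])/f])
    if cam=="wrist":
        r=np.hypot(*d); v=np.array([*(d/max(r,1e-9)*np.sin(r)),np.cos(r)])
    else: v=np.array([*d,1.])
    v=E[:3,:3]@v; return E[:3,3],v/np.linalg.norm(v)
def atz(cam,px,z):
    o,v=ray(cam,px); return o+v*(z-o[2])/v[2]
def tri(rs):
    A=sum(np.eye(3)-np.outer(v,v) for o,v in rs); b=sum((np.eye(3)-np.outer(v,v))@o for o,v in rs)
    p=np.linalg.solve(A,b); return p,[np.linalg.norm(np.cross(p-o,v)) for o,v in rs]
def proj(cam,P):
    c=viewer.calibration(cam); f=240/np.tan(np.radians(c["fov_y"]/2)); E=np.array(c["extrinsics"])
    q=E[:3,:3].T@(np.array(P)-E[:3,3])
    return np.array([c["cx"]+f*q[0]/q[2],c["cy"]+f*q[1]/q[2]])
E
cat > a.py <<'E'
from h import *
s=state();print(s["time"],s["tool_pos"],s["tool_rot"],s["contact_force"],s["opening"])
ims=[viewer.get_image(c) for c in("scene","side")]
for c,i in zip(("scene","side"),ims): cv2.imwrite(f"pics/{c}0.png",i[:,:,::-1])
for n in "bolt_knob bolt_tip lid_press keeper case bushing piston gear coupling fitting".split():
    for c in("scene","side"):
        r=viewer.place_of(n,c)[:2]; print(n,c,[(np.round(x["at"]).tolist(),round(x["p"],2)) for x in r])
    R={}
    
E
python3 a.py
```

```text
pics
0.0 [ 222.05091272 -502.79490008  218.0727629 ] [-6.12178842e-04  9.78470890e-01  2.06383956e-01 -7.01315984e-05] [-0.01802597 -0.75251902 -0.58439564] 92.69577894258656
bolt_knob scene [([232.0, 204.0], 0.67)]
bolt_knob side [([352.0, 225.0], 0.93)]
bolt_tip scene [([248.0, 188.0], 0.94)]
bolt_tip side [([279.0, 274.0], 0.5)]
lid_press scene [([213.0, 246.0], 0.7)]
lid_press side [([371.0, 268.0], 0.59)]
keeper scene []
keeper side []
case scene [([272.0, 321.0], 0.76), ([200.0, 426.0], 0.39)]
case side [([362.0, 329.0], 0.67)]
bushing scene [([136.0, 346.0], 0.58)]
bushing side [([367.0, 443.0], 0.84)]
piston scene [([202.0, 428.0], 0.69)]
piston side [([495.0, 389.0], 0.6)]
gear scene [([338.0, 254.0], 0.41)]
gear side [([282.0, 272.0], 0.65)]
coupling scene []
coupling side [([196.0, 320.0], 0.65), ([368.0, 269.0], 0.41)]
fitting scene []
fitting side [([248.0, 383.0], 0.93)]
```

View pics/scene0.png

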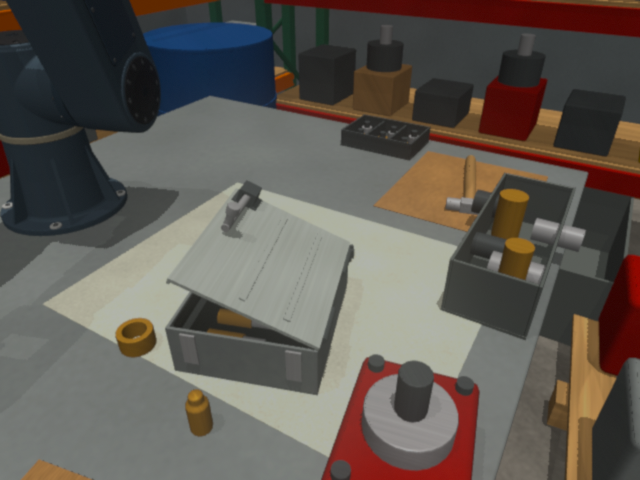

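View pics/side0.png

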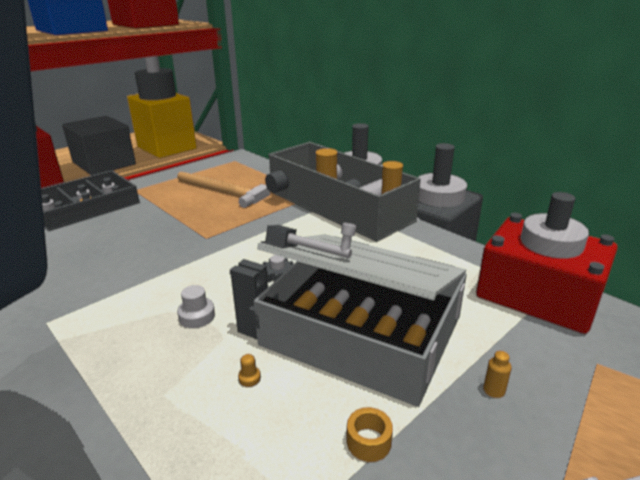

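```bash
cat > b.py <<'E'
from h import *
P=dict(bolt_knob=((232,204),(352,225)),bolt_tip=((248,188),(279,274)),lid_press=((213,246),(371,268)),case=((272,321),(362,329)),bushing=((136,346),(367,443)),piston=((202,428),(495,389)))
for n,(a,b) in P.items():
    p,e=tri([ray("scene",a),ray("side",b)]);print(n,p.round(1),np.round(e,1))
for n,px,z in(("gear",(282,272),0),("coupling",(196,320),0),("fitting",(248,383),0)): print(n,atz("side",px,z).round())
for c in("scene","side"): print(c,np.array(viewer.calibration(c)["extrinsics"])[:3,3].round())
E
python3 b.py
```

```text
bolt_knob [548.  -90.7 199.9] [1.8 1.8]
bolt_tip [489.4  -2.1 141.9] [27.5 27.5]
lid_press [ 542.8 -129.8  155.7] [0.2 0.2]
case [591.1 -77.2   1.8] [0.4 0.4]
bushing [ 4.494e+02 -2.165e+02  3.000e-01] [2.2 2.2]
piston [ 626.4 -274.6    1.8] [0.6 0.6]
gear [604. 128.   0.]
coupling [423. 116.   0.]
fitting [405. -46.   0.]
scene [ 937. -524.  521.]
side [ 168. -444.  470.]
```

The scene view shows the case with its lid open (front −y lid corner about (168,280), hinge at the right). The side view shows the keeper at (250,298), the knob at (348,230) and a barrel block at (280,237). Next I fit the case model to these points.

```bash
cat > c.py <<'E'
from h import *
from scipy.optimize import least_squares
def lid(u,y,n,p,b=0): # u from hinge, n above lid top
    a=p[3]; l=np.array([100-u*np.cos(a)-0,y,80+u*np.sin(a)]); nn=np.array([np.sin(a),0,np.cos(a)])
    return W(l+nn*(n+6),p)
def W(l,p):
    c,s=np.cos(p[2]),np.sin(p[2]); return np.array([p[0]+c*l[0]-s*l[1],p[1]+s*l[0]+c*l[1],l[2]])
C=[("scene",(272,321),(0,0,0)),("side",(362,329),(0,0,0)),("scene",(178,370),(-100,-120,0)),("scene",(318,386),(100,-120,0)),
("side",(420,403),(-100,-120,0)),("side",(262,342),(-100,120,0)),("side",(466,268),(100,-120,80))]
L=[("scene",(168,281),(200,-118,0)),("scene",(308,342),(0,-118,0)),("scene",(353,250),(0,118,0)),("scene",(241,185),(200,118,0)),
("side",(441,293),(200,-118,0)),("side",(259,246),(200,118,0)),("scene",(213,246),(175,-30,0)),("side",(371,268),(175,-30,0))]
K=[("scene",(232,204)),("side",(352,225)),("side",(348,227))]
def res(p):
    r=[proj(c,W(l,p))-q for c,q,l in C]+[proj(c,lid(*l,p))-q for c,q,l in L]+[proj(c,lid(175,p[4],48,p))-q for c,q in K[1:]]
    return np.concatenate(r)
if __name__=="__main__":
    f=least_squares(res,[591,-77,-.1,.4,0],loss="soft_l1",f_scale=2,x_scale=[10,10,.1,.1,10]); p=f.x
    print(p.round(3)); print(res(p).reshape(-1,2).round(1).tolist())
    np.save("p.npy",p)
    q=p.copy();q[3]=0
    print("knob",lid(175,p[4],48,p).round(1),"press",lid(175,-30,0,p).round(1),"shut press",lid(175,-30,0,q).round(1),"keeper",W((-75,120+0,98),p))
    for c in("scene","side"):
        im=cv2.imread(f"pics/{c}0.png")
        pts=[W((x,y,z),p) for x in(-100,100) for y in(-120,120) for z in(0,80)]+[lid(u,y,0,p) for u in(0,200) for y in(-118,118)]+[lid(175,p[4],48,p),lid(175,p[4]+110,12,p),lid(175,-30,0,p)]
        for P in pts: cv2.circle(im,tuple(proj(c,P).round().astype(int).tolist()),2,(0,0,255),-1)
        im=im[160:420,120:480]; cv2.imwrite(f"pics/{c}1.png",cv2.resize(im,None,fx=2,fy=2))
E
python3 c.py; python3 -c "
import cv2,numpy as np
cv2.imwrite('pics/ov.png',cv2.resize(np.hstack([cv2.imread('pics/%s1.png'%c) for c in('scene','side')]),(800,289)))"
```

```text
[ 5.92399e+02 -7.80370e+01  3.20000e-01  3.82000e-01  4.99600e+00]
[[0.3, 1.7], [0.8, 0.6], [-0.8, 1.1], [1.7, 10.2], [-1.0, 3.7], [-3.5, 2.3], [1.0, 4.8], [1.4, -1.3], [13.9, 6.6], [-0.7, -7.5], [-3.2, 4.5], [-5.9, -0.1], [-0.8, -2.5], [3.8, 1.7], [-1.7, 1.5], [-1.6, 0.1], [2.4, -1.9]]
knob [550.7 -86.6 195.3] press [ 544.7 -125.4  150.8] shut press [ 530.6 -130.1   86. ] keeper [483.4729941   12.29613363  98.        ]
```

View pics/side1.png

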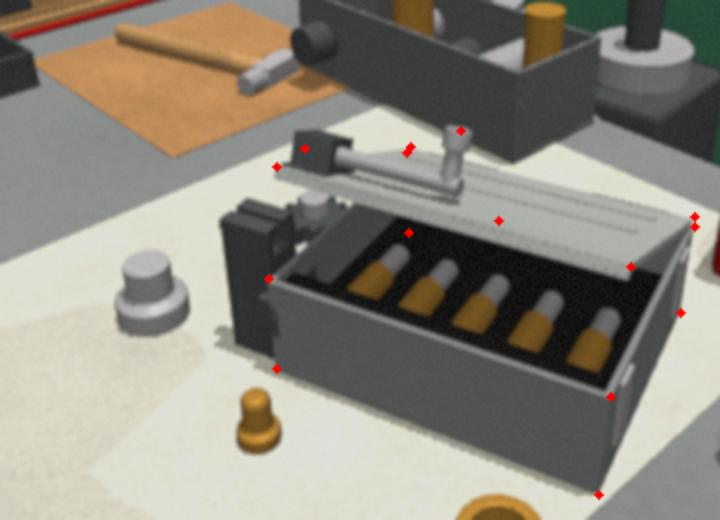

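```bash
sed -i 's/("scene",(318,386),(100,-120,0)),//; s/("scene",(308,342),(0,-118,0)),("scene",(353,250),(0,118,0)),//' c.py; python3 c.py
cat > m.py <<'E'
from h import *; import sys
from scipy.spatial.transform import Rotation as R
s=state(); q=s["tool_rot"]; r=R.from_quat([q[1],q[2],q[3],q[0]]).as_matrix()
print("t",round(s["time"],2),"pos",np.round(s["tool_pos"],1),"yaw",round(np.arctan2(r[1,0],r[0,0]),3),"F",np.round(s["contact_force"],1),"open",round(s["opening"],1),"j6",s["qpos"][5])
if len(sys.argv)>1:
    print("shift tool m",((r.T@(np.array(eval(sys.argv[1]))-s["tool_pos"]))/1000).round(4))
E
python3 m.py "[535,-132,235]"
```

```text
[ 5.93379e+02 -7.77210e+01  3.27000e-01  3.80000e-01  5.63100e+00]
[[1.0, 1.8], [1.1, 0.2], [0.3, 1.8], [0.1, 2.8], [-3.0, 2.5], [0.9, 4.0], [2.6, -0.5], [-3.3, 4.9], [-4.9, -0.4], [-0.4, -2.1], [4.4, 2.3], [-1.0, 1.5], [-1.6, 0.1], [2.4, -1.9]]
knob [551.3 -86.1 195. ] press [ 545.9 -125.5  150.4] shut press [ 532.  -130.2   86. ] keeper [483.78287428  11.79820264  98.        ]
t 1.1 pos [ 222.2 -503.1  218.6] yaw 0.416 F [ 0.6 -0.   0.1] open 93.0 j6 -0.08460924081162069
shift tool m [ 0.4361 -0.2131 -0.0164]
```

Units first: shifts go in shares of 250 mm and turns go in shares of 4 rad. So 0.25 m / 0.25 = 1, -0.12 m / 0.25 = -0.48, -0.75 rad / 4 = -0.1875.

Call:
play_rows(steps=[1,0.2,-0.08,-0.064,-0.0375,1,0.4,-0.2,-0.064,-0.075,1,0.6,-0.3,-0.064,-0.1125,0,0.8,-0.4,-0.064,-0.15,-1,1,-0.48,-0.064,-0.1875])

```text
time: 1.72
tool_pos: [403.3, -290.8, 234.9]
tool_rot: [0.0, 0.834, 0.552, 0.0]
contact_force: [0.1, -0.8, 0.7]
opening: 77.7
grasp_force: 0.0
```

```bash
python3 m.py "[535,-132,235]"
```

```text
t 1.73 pos [ 403.3 -290.8  234.9] yaw 1.171 F [ 0.1 -0.8  0.7] open 77.7 j6 -0.31822002427125584
shift tool m [ 1.976e-01  5.940e-02 -1.000e-04]
```

Converted, 0.197 m / 0.25 = 0.788, 0.15 m / 0.25 = 0.6, -0.732 rad / 4 = -0.183.

Call:
play_rows(steps=[-1,0.2,0.06,0,-0.0375,-1,0.4,0.12,0,-0.075,-1,0.6,0.18,0,-0.1125,-1,0.788,0.236,0,-0.15,-1,0.788,0.236,0,-0.183])

```text
time: 2.35
tool_pos: [535.7, -132.1, 234.4]
tool_rot: [-0.0, 0.579, 0.815, 0.0]
contact_force: [-0.4, -0.7, 0.3]
opening: 27.8
grasp_force: 0.0
```

```bash
cat > d.py <<'E'
from h import *; import c as M
from scipy.optimize import least_squares
im=viewer.get_image("wrist"); cv2.imwrite("pics/w0.png",im[:,:,::-1]); cal=viewer.calibration("wrist")
p=np.load("p.npy")
def pw(P):
    f=240/np.tan(np.radians(cal["fov_y"]/2));E=np.array(cal["extrinsics"]);q=E[:3,:3].T@(P-E[:3,3]);t=np.arctan2(np.hypot(q[0],q[1]),q[2]);u=q[:2]/np.hypot(q[0],q[1]);return np.array([cal["cx"],cal["cy"]])+f*t*u
for n,P in dict(bolt_knob=M.lid(175,p[4],48,p),bolt_tip=M.lid(175,p[4]+110,12,p),lid_press=M.lid(175,-30,0,p),keeper=M.W((-75,125,98),p),case=M.W((0,0,0),p)).items():
    print(n,"pred",pw(P).round(),[(np.round(x["at"]).tolist(),round(x["p"],2)) for x in viewer.place_of(n,"wrist")[:2]])
    im=im.copy(); cv2.circle(im,tuple(pw(P).round().astype(int).tolist()),4,(255,0,0),1)
for u in(0,200):
    for y in(-118,118): cv2.circle(im,tuple(pw(M.lid(u,y,0,p)).round().astype(int).tolist()),3,(255,0,0),-1)
cv2.imwrite("pics/w1.png",im[:,:,::-1])
E
python3 m.py; python3 d.py
```

```text
t 2.35 pos [ 535.7 -132.1  234.4] yaw 1.906 F [-0.4 -0.7  0.3] open 27.8 j6 -0.6616122391783854
bolt_knob pred [378. 201.] [([371.0, 199.0], 0.65)]
bolt_tip pred [353.  26.] []
lid_press pred [341. 241.] [([335.0, 239.0], 0.82)]
keeper pred [323.  37.] [([451.0, 10.0], 0.37)]
case pred [390. 177.] [([387.0, 178.0], 0.88), ([374.0, 200.0], 0.42)]
```

View pics/w1.png

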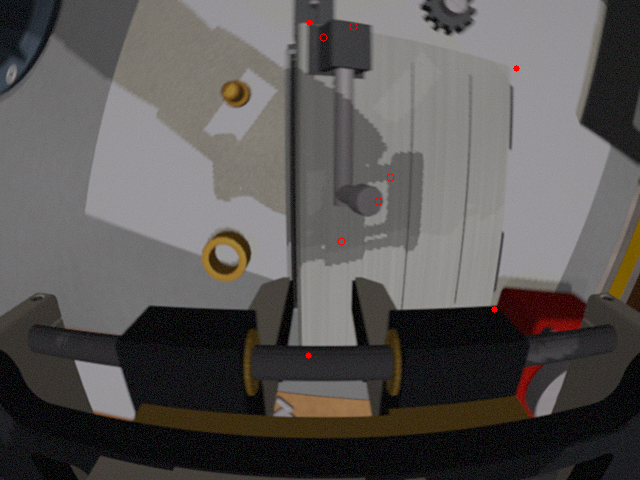

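```bash
python3 -c "
from h import *
print(np.array(viewer.calibration('wrist')['extrinsics']).round(2),viewer.calibration('wrist')['fov_y'])"; python3 m.py
```

```text
[[ 9.5000e-01  3.1000e-01  8.0000e-02  5.1031e+02]
 [ 3.2000e-01 -9.1000e-01 -2.5000e-01 -6.5310e+01]
 [ 0.0000e+00  2.7000e-01 -9.6000e-01  4.0057e+02]
 [ 0.0000e+00  0.0000e+00  0.0000e+00  1.0000e+00]] 65.70646984690485
t 2.65 pos [ 534.  -135.   234.7] yaw 1.895 F [-0.1 -0.1  0.1] open 3.8 j6 -0.6559208425043092
```

Converted, 0.067 m / 0.25 = 0.268, 0.06 m / 0.25 = 0.24.

Call:
play_rows(steps=[-1,0,0.032,0.1,0,-1,0,0.032,0.18,0,-1,0,0.032,0.24,0,-1,0,0.032,0.268,0,-1,0,0.032,0.268,0])

```text
time: 3.28
tool_pos: [541.8, -132.1, 167.6]
tool_rot: [-0.0, 0.583, 0.813, -0.0]
contact_force: [0.5, -0.0, -0.2]
opening: 0.8
grasp_force: 0.0
```

Converted, 0.02 m / 0.25 = 0.08, 0.012 m / 0.25 = 0.048.

Call:
play_rows(steps=[-1,0,0,0.016,0,-1,0,0,0.032,0,-1,0,0,0.048,0,-1,0,-0.004,0.064,0,-1,0,-0.004,0.08,0])

```text
time: 3.9
tool_pos: [540.8, -132.3, 147.5]
tool_rot: [0.0, 0.583, 0.813, -0.0]
contact_force: [-1.4, -0.1, 1.5]
opening: 0.5
grasp_force: 0.8
```

Converted, 0.02 m / 0.25 = 0.08, 0.016 m / 0.25 = 0.064.

Call:
play_rows(steps=[-1,0,-0.004,0.016,0,-1,0,-0.008,0.032,0,-1,0,-0.012,0.048,0,-1,0,-0.016,0.064,0,-1,0,-0.016,0.08,0])

```text
time: 4.53
tool_pos: [537.0, -133.6, 127.4]
tool_rot: [-0.0, 0.583, 0.813, -0.0]
contact_force: [-1.5, -0.2, 2.9]
opening: 0.5
grasp_force: 1.3
```

Converted, 0.02 m / 0.25 = 0.08, 0.016 m / 0.25 = 0.064.

Call:
play_rows(steps=[-1,0,-0.004,0.016,0,-1,0,-0.008,0.032,0,-1,0,-0.012,0.048,0,-1,0,-0.016,0.064,0,-1,0,-0.016,0.08,0])

```text
time: 5.15
tool_pos: [533.1, -134.9, 107.4]
tool_rot: [-0.0, 0.583, 0.813, -0.0]
contact_force: [-3.0, -1.3, 4.2]
opening: 0.4
grasp_force: 1.8
```

Call:
play_rows(steps=[-1,0,-0.004,0.016,0,-1,0,-0.008,0.032,0,-1,0,-0.008,0.048,0,-1,0,-0.008,0.064,0,-1,0,-0.008,0.068,0])

```text
time: 5.78
tool_pos: [531.2, -135.6, 90.3]
tool_rot: [-0.0, 0.583, 0.813, -0.0]
contact_force: [-0.3, -0.7, 4.6]
opening: 0.2
grasp_force: 2.1
```

Converted, 0.005 m / 0.25 = 0.02, 0.0045 m / 0.25 = 0.018.

Call:
play_rows(steps=[-1,0,0,0.008,0,-1,0,0,0.014,0,-1,0,0,0.018,0,-1,0,0,0.02,0,-1,0,0,0.02,0])

```text
time: 6.4
tool_pos: [531.1, -135.6, 85.7]
tool_rot: [-0.0, 0.583, 0.813, -0.0]
contact_force: [-4.8, -2.5, 6.0]
opening: 0.3
grasp_force: 3.5
```

Converted, 0.0007 m / 0.25 = 0.0028, 0.0004 m / 0.25 = 0.0016.

Call:
play_rows(steps=[-1,0,0,0.0016,0,-1,0,0,0.0028,0,-1,0,0,0.0028,0])

```text
time: 6.78
tool_pos: [531.1, -135.6, 85.3]
tool_rot: [-0.0, 0.583, 0.813, -0.0]
contact_force: [-4.8, -2.0, 10.5]
opening: 0.2
grasp_force: 5.1
```

Converted, 0.011 m / 0.25 = 0.044, 0.009 m / 0.25 = 0.036.

Call:
play_rows(steps=[-1,0.012,0,0,0,-1,0.024,0,0,0,-1,0.036,0,0,0,-1,0.044,0,0,0,-1,0.044,0,0,0])

```text
time: 7.4
tool_pos: [529.2, -125.7, 85.8]
tool_rot: [0.002, 0.583, 0.813, 0.0]
contact_force: [1.2, -5.0, 7.1]
opening: 0.6
grasp_force: 3.6
```

```bash
python3 m.py; python3 - <<'E'
from h import *
cv2.imwrite("pics/side2.png",cv2.resize(viewer.get_image("side")[180:400,200:480,::-1],None,fx=2.5,fy=2.5))
E
```

```text
t 7.4 pos [ 529.2 -125.7   85.8] yaw 1.898 F [ 1.2 -5.   7.1] open 0.6 j6 -0.6454740531259571
```

View pics/side2.png

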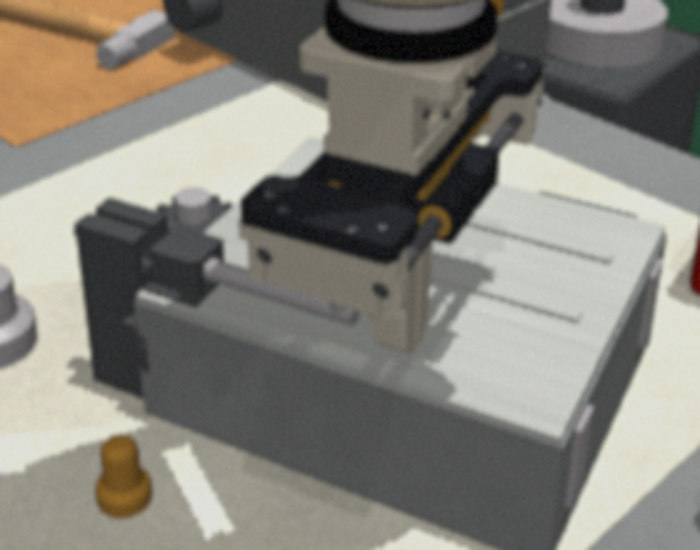

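Converted, 0.008 m / 0.25 = 0.032, 0.002 m / 0.25 = 0.008.

Call:
play_rows(steps=[-1,0.008,0,0.0012,0,-1,0.016,0,0.0016,0,-1,0.024,0,0.0016,0,-1,0.032,0,0.0016,0])

```text
time: 7.95
tool_pos: [527.1, -118.5, 85.6]
tool_rot: [0.003, 0.583, 0.813, 0.001]
contact_force: [2.0, -6.4, 8.3]
opening: 0.5
grasp_force: 4.1
```

Converted, 0.008 m / 0.25 = 0.032, 0.006 m / 0.25 = 0.024.

Call:
play_rows(steps=[-1,0.008,0,0,0,-1,0.016,0,0,0,-1,0.024,0,0,0,-1,0.032,0,0,0])

```text
time: 8.45
tool_pos: [524.7, -111.1, 85.6]
tool_rot: [0.003, 0.583, 0.813, 0.0]
contact_force: [3.6, -8.2, 7.4]
opening: 0.8
grasp_force: 5.0
```

Converted, 0.01 m / 0.25 = 0.04, 0.008 m / 0.25 = 0.032.

Call:
play_rows(steps=[-1,0.008,0,0.0008,0,-1,0.016,0,0.0008,0,-1,0.024,0,0.0008,0,-1,0.032,0,0.0008,0,-1,0.04,0,0.0008,0])

```text
time: 9.07
tool_pos: [521.6, -101.8, 85.6]
tool_rot: [0.003, 0.583, 0.813, 0.0]
contact_force: [3.0, -8.2, 9.8]
opening: 0.5
grasp_force: 5.5
```

Converted, 0.006 m / 0.25 = 0.024, 0.003 m / 0.25 = 0.012.

Call:
play_rows(steps=[-1,0.006,0,0,0,-1,0.012,0,0,0,-1,0.018,0,0,0,-1,0.024,0,0,0])

```text
time: 9.57
tool_pos: [519.7, -96.2, 85.6]
tool_rot: [0.003, 0.583, 0.813, 0.0]
contact_force: [2.7, -9.2, 9.3]
opening: 0.5
grasp_force: 5.5
```

Call:
play_rows(steps=[-1,0.004,0,0,0,-1,0.008,0,0,0,-1,0.012,0,0,0,-1,0.016,0,0,0,-1,0.02,0,0,0])

```text
time: 10.2
tool_pos: [518.1, -91.4, 85.6]
tool_rot: [0.003, 0.583, 0.813, 0.001]
contact_force: [3.5, -7.5, 9.9]
opening: 0.4
grasp_force: 5.5
```

Call:
play_rows(steps=[-1,0.004,0,0,0,-1,0.008,0,0,0,-1,0.012,0,0,0,-1,0.016,0,0,0])

```text
time: 10.7
tool_pos: [516.8, -87.6, 85.6]
tool_rot: [0.003, 0.583, 0.813, 0.001]
contact_force: [2.4, -9.3, 8.7]
opening: 0.5
grasp_force: 5.5
```

Converted, 0.0015 m / 0.25 = 0.006, 0.001 m / 0.25 = 0.004.

Call:
play_rows(steps=[-1,0.002,0,0,0,-1,0.004,0,0,0,-1,0.006,0,0,0])

```text
time: 11.08
tool_pos: [516.4, -86.2, 85.6]
tool_rot: [0.003, 0.583, 0.813, 0.001]
contact_force: [2.4, -9.1, 8.3]
opening: 0.6
grasp_force: 5.5
```

Converted, 0.0015 m / 0.25 = 0.006, 0.001 m / 0.25 = 0.004.

Call:
play_rows(steps=[-1,0.002,0,0.0004,0,-1,0.004,0,0.0004,0,-1,0.006,0,0.0004,0])

```text
time: 11.45
tool_pos: [515.9, -84.8, 85.5]
tool_rot: [0.003, 0.583, 0.813, 0.001]
contact_force: [2.7, -8.9, 9.3]
opening: 0.8
grasp_force: 5.7
```

Converted, 0.0015 m / 0.25 = 0.006, 0.001 m / 0.25 = 0.004.

Call:
play_rows(steps=[-1,0.002,0,0,0,-1,0.004,0,0,0,-1,0.006,0,0,0])

```text
time: 11.82
tool_pos: [515.4, -83.4, 85.5]
tool_rot: [0.003, 0.583, 0.813, 0.001]
contact_force: [2.8, -9.3, 9.3]
opening: 0.3
grasp_force: 5.8
```

Converted, 0.0015 m / 0.25 = 0.006, 0.001 m / 0.25 = 0.004.

Call:
play_rows(steps=[-1,0.002,0,0,0,-1,0.004,0,0,0,-1,0.006,0,0,0])

```text
time: 12.2
tool_pos: [515.0, -82.0, 85.5]
tool_rot: [0.003, 0.583, 0.813, 0.001]
contact_force: [3.0, -9.4, 9.3]
opening: 0.4
grasp_force: 5.8
```

Converted, 0.0015 m / 0.25 = 0.006, 0.001 m / 0.25 = 0.004.

Call:
play_rows(steps=[-1,0.002,0,0,0,-1,0.004,0,0,0,-1,0.006,0,0,0])

```text
time: 12.58
tool_pos: [514.5, -80.5, 85.5]
tool_rot: [0.003, 0.583, 0.813, 0.001]
contact_force: [3.4, -8.3, 9.9]
opening: 0.8
grasp_force: 5.8
```

Converted, 0.0015 m / 0.25 = 0.006, 0.001 m / 0.25 = 0.004.

Call:
play_rows(steps=[-1,0.002,0,0,0,-1,0.004,0,0,0,-1,0.006,0,0,0])

```text
time: 12.95
tool_pos: [514.0, -79.1, 85.5]
tool_rot: [0.003, 0.582, 0.813, 0.001]
contact_force: [2.8, -9.1, 9.4]
opening: 0.7
grasp_force: 5.8
```

```bash
python3 - <<'E'
from h import *
cv2.imwrite("pics/side3.png",cv2.resize(viewer.get_image("side")[230:350,220:400,::-1],None,fx=4,fy=4,interpolation=2))
E
```

```text
(no output)
```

View pics/side3.png

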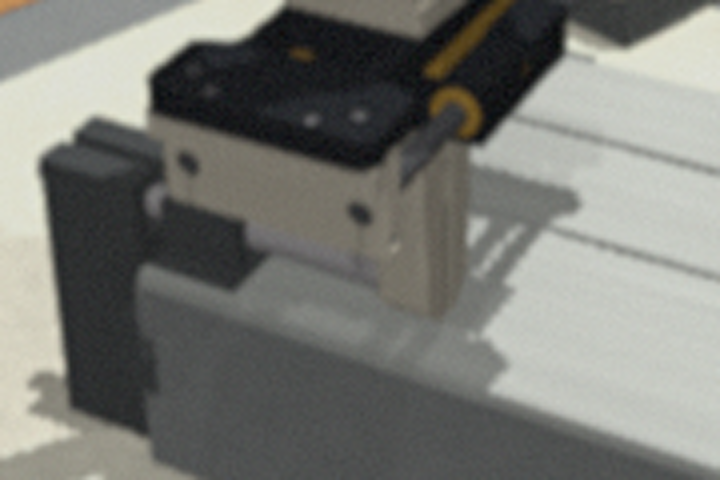

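Converted, 0.0015 m / 0.25 = 0.006, 0.001 m / 0.25 = 0.004.

Call:
play_rows(steps=[-1,0.002,0,0,0,-1,0.004,0,0,0,-1,0.006,0,0,0])

```text
time: 13.38
tool_pos: [513.6, -77.7, 85.5]
tool_rot: [0.003, 0.583, 0.813, 0.001]
contact_force: [2.8, -9.4, 9.6]
opening: -0.0
grasp_force: 5.8
```

Converted, 0.0015 m / 0.25 = 0.006, 0.001 m / 0.25 = 0.004.

Call:
play_rows(steps=[-1,0.002,0,0,0,-1,0.004,0,0,0,-1,0.006,0,0,0])

```text
time: 13.75
tool_pos: [513.2, -76.4, 85.5]
tool_rot: [0.003, 0.582, 0.813, 0.0]
contact_force: [3.3, -11.1, 7.8]
opening: 0.2
grasp_force: 7.1
```

Call:
play_rows(steps=[-1,0.002,0,0.0004,0,-1,0.0032,0,0.0004,0,-1,0.0032,0,0.0004,0])

```text
time: 14.12
tool_pos: [513.1, -76.2, 85.5]
tool_rot: [0.004, 0.582, 0.813, 0.0]
contact_force: [2.6, -14.9, 8.4]
opening: 0.6
grasp_force: 8.6
```

Converted, 0.0008 m / 0.25 = 0.0032, 0.0006 m / 0.25 = 0.0024.

Call:
play_rows(steps=[-1,0.0012,0,0,0,-1,0.0024,0,0.0004,0,-1,0.0032,0,0.0004,0,-1,0.0032,0,0.0004,0])

```text
time: 14.62
tool_pos: [513.1, -76.0, 85.6]
tool_rot: [0.004, 0.582, 0.813, 0.0]
contact_force: [3.0, -19.4, 9.8]
opening: 0.5
grasp_force: 10.7
```

Converted, 0.0005 m / 0.25 = 0.002, 0.0003 m / 0.25 = 0.0012.

Call:
play_rows(steps=[-1,0.0012,0,0,0,-1,0.002,0,0,0,-1,0.002,0,0,0,-1,0.002,0,0,0])

```text
time: 15.12
tool_pos: [513.0, -75.9, 85.6]
tool_rot: [0.004, 0.582, 0.813, 0.0]
contact_force: [3.5, -21.8, 8.4]
opening: 0.3
grasp_force: 12.0
```

Converted, -0.01 m / 0.25 = -0.04, -0.004 m / 0.25 = -0.016.

Call:
play_rows(steps=[-1,0,0,0,0,-1,-0.008,0,0,0,-1,-0.016,0,0,0,-1,-0.032,0,0,0,-1,-0.04,0,0,0])

```text
time: 15.75
tool_pos: [513.7, -81.0, 84.8]
tool_rot: [-0.001, 0.583, 0.813, 0.001]
contact_force: [-3.3, 12.8, 15.8]
opening: 0.5
grasp_force: 8.1
```

Converted, -0.08 m / 0.25 = -0.32, -0.04 m / 0.25 = -0.16.

Call:
play_rows(steps=[-1,0,0,-0.008,0,-1,0,0,-0.02,0,-1,0,0,-0.06,0,-1,0,0,-0.16,0,-1,0,0,-0.32,0])

```text
time: 16.38
tool_pos: [512.7, -82.3, 164.4]
tool_rot: [-0.001, 0.583, 0.813, -0.0]
contact_force: [-0.3, 0.1, -0.6]
opening: 0.4
grasp_force: 0.0
```

Call:
play_rows(steps=[-1,0,0,-0.16,0,-1,0,0,-0.32,0,-1,-0.2,0,-0.32,0,-1,-0.32,0,-0.32,0,-1,-0.32,0,-0.32,0])

```text
time: 17.0
tool_pos: [539.1, -159.6, 244.1]
tool_rot: [-0.0, 0.583, 0.812, -0.0]
contact_force: [-0.9, 0.6, 0.2]
opening: 0.5
grasp_force: 0.0
```

```bash
python3 m.py; python3 - <<'E'
from h import *
cv2.imwrite("pics/side4.png",cv2.resize(viewer.get_image("side")[210:390,200:470,::-1],None,fx=2.9,fy=2.9,interpolation=2))
E
```

```text
t 17.0 pos [ 539.1 -159.6  244.1] yaw 1.896 F [-0.9  0.6  0.2] open 0.5 j6 -0.6953762919402072
```

View pics/side4.png

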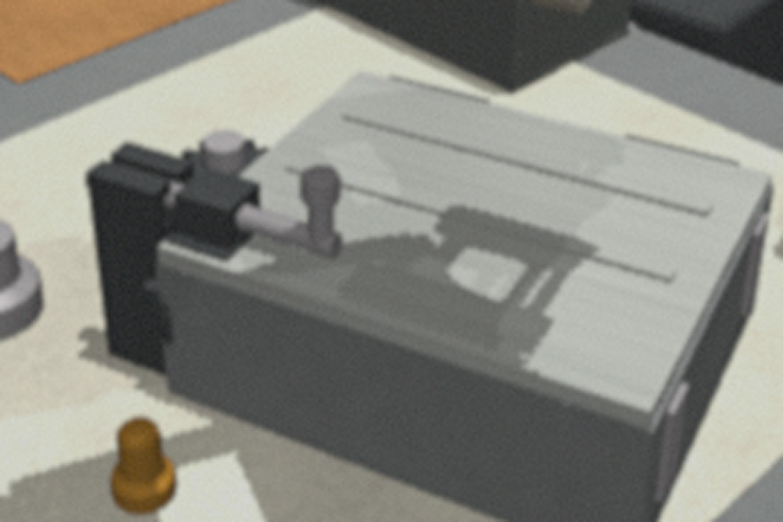

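The lid is shut. The rod crosses from the barrel (215,205) into the keeper (130,260), and the gripper is clear.

```bash
python3 -c "
from h import *
print(order.job_done())"
```

```text
the job is handed in; nothing more can be done
None
```

The lid is shut and the bolt is pushed home against its stop, with a final push about 12 N above the sliding force; the gripper is clear, the last picture shows the bolt holding the lid, and the job is handed in (no verdict came back).

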